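# Tighten a carving clamp through its star-wheel slot

## Task

The white gypsum bar lies loose in the little carving clamp. Take the red-handled adjuster key from its wooden holder, work the star wheel inside the blue housing through the slot in its cover, tooth by tooth, until the pad presses the bar against the sprung cork-faced fence with about 15 newtons (firm, but never near 35, or the plaster crushes; no hard shoving of the key on the clamp either), then stand the key back in its holder. Touch the clamp only with the key, do not touch the bar, and leave the other things where they are.

Things in the scene. Friction and masses are not known exactly. Their poses are not given: they have to be found in the camera images.
- clamp: fixed carving clamp: aluminium bed 170 x 120 x 8 mm. Origin on the table under the middle of the clamping line; x runs along the clamping line from the blue housing towards the fence, y across it, z up. The blue housing (50 x 86 mm, its steel cover's top 84 mm above the table) stands at x = -80 to -30 mm and holds the star wheel
- slot (a point): centre of the access slot in the housing's cover, level with the cover's top; axes as the clamp's. Slot 16 mm (x) by 34 mm (y), cover 4 mm thick. The star wheel below can be moved only through it: pushing a tooth towards +y drives the pad towards the fence, 3.0 mm a tooth (3.8 mm per rad); towards -y backs it off
- axle (a point): centre of the star wheel, 38 mm below the slot; axes as the clamp's (do not turn with the wheel), axle along x. Brass wheel with 8 straight radial teeth, 45 degrees apart, each 5 mm thick and 12 mm wide along x; tip radius 30 mm, hub radius 17 mm. Start angle unknown
- pad_face (a point): centre of the steel pad's face (60 mm wide, 42 mm high), 31 mm above the table; moves along the clamp's +x on tightening. The wheel stays where it is left: steady friction 0.12 N m, i.e. about 5 N on the key (blade 17 mm below the cover's top) while nothing is clamped; every 10 N of clamping adds 0.038 N m, about 1.6 N on the key
- fence: fixed grey fence block (22 x 80 x 40 mm) with a sprung cork-faced steel plate (70 mm wide, 34 mm high) before it; x as the clamp's (away from the bar). Origin on top of the bed, 8 mm above the table. The unloaded cork face lies 0 to 2.5 mm before the origin, a hand setting that differs each time and is not measured, so the load must be felt. The plate yields 1 mm per 8 N
- gypsum_blank: white gypsum bar 34 x 110 x 30 mm, lying on the bed between pad and fence with 2 to 8 mm of play in all; origin at the centre of its underside, long side along y, the 34 mm along x is what is clamped
- adjuster_key: adjuster key, 80 g: red handle 20 x 20 mm square and 60 mm tall, with a steel blade below it, 10 mm (x) by 4 mm (y), reaching 34 mm below the handle. Origin at the centre of the handle's underside, z up along the handle. The blade's 10 mm goes across the slot (along the slot's x), the 4 mm along the slot's length
- key_tip (a point): middle of the blade's lower end, 34 mm below the key's origin
- holder_mouth (a point): centre of the pocket in the top of the fixed wooden key holder (60 x 60 x 44 mm), 44 mm above the table; the pocket is 16 mm (x) by 10 mm (y) and 40 mm deep. The key stands in it upright with its handle's underside on the wood, its x along the holder's x (either way round)
- gypsum_medallion: round white gypsum medallion, 68 mm across, 15 mm high, a bystander; origin at the centre of its underside
- pigment_jar: jar with red lid, 62 mm across, 86 mm high, a bystander; origin at the centre of its underside
- sanding_block: brown sanding block 54 x 98 x 28 mm, a bystander; origin at the centre of its underside
Not all that is in view belongs to the job. What is shaped like the clamp but purple is not meant.

How it is judged:
By the outcome, as a careful person would: the job done as asked, in the order asked, and still so for the second after the job is handed in, with the robot touching nothing.
It also fails if it takes over 72 s, if anything falls off the work surface, if the arm or the gripper's body presses on something with over 40 N, if the wrist force passes 120 N, or if a joint passes its speed limit or range.

## Robot

A 6-joint arm with a two-finger parallel gripper is mounted at the origin on a cart in front of the work surface, level with it; the furniture and walls round the work are solid. World frame = base frame: x ahead of the robot, y to its left, z up, the work surface at z = 0. Lengths are in mm, angles in rad, forces in N, time in s.
With the tool pointing down it reaches from about 375 to 900 mm from the base axis. Payload 3.1 kg.
Tool frame: the origin (TCP) lies between the finger pads; the fingertips stand 22 mm ahead of it and the grasp point (between the pads) lies 3 mm ahead of it; z points along the fingers, y is the line along which they close (so a half turn about z gives the same grasp; the last joint's range is limited). The gripper opens to 87 mm and grips with 3 to 60 N. Pads are 19 mm wide; open, the fingers measure 117 mm over their backs; the gripper's body (75 mm by 190 mm) begins 51 mm behind the grasp point.
Start: joints at [1.129, 0.527, 1.433, -0, 1.181, -0.178], TCP at [162.929, 603.366, 244.548] pointing down, gripper open.
Joint ranges: [-3.08, 3.08], [-0.75, 2.2], [0.22, 2.44], [-1.43, 4.57], [0, 2.65], [-2.85, 2.85]. Speed limits (rad/s): [2.79, 2.79, 3.14, 3.14, 3.14, 3.14].

## Interface

Orientations are given as a unit quaternion [w, x, y, z].
In Python, from station import get_state, get_image, get_calibration, hand_in gives the robot as it stands. The module is installed in compiled form; this text tells all that it offers.
- The arm moves only by the tool arm_command, never from a script. Its argument "steps" is a list of rows, each a list of 4 numbers: the shift along the tool's x, y, z scaled (see below), then the turn about the tool's z scaled (see below). A call has 1 to 20 rows; each row is the pose to reach, as a shift and turn from the pose commanded when the call began, along the tool's axes at that moment; what a row does not reach only later rows make up. The controller multiplies each number of a shift by 25 cm and each number of a turn by 90 degrees. A row lasts 1/10 s, in which the tool goes at most 50 mm and 8.59 degrees, less where a joint would pass 70% of its speed; a pose out of reach is approached as far as the arm can. A call with a number of a shift or a turn outside -1 to 1 is refused whole. A call with a gripper value outside its range is refused whole. "hand" is the closure, from 0 (fully open) to 1 (shut), set as the call begins (left out, the last holds). The fingers move at their own pace and stop on an object; the grip force is fixed at half the most. Time passes only in rows, so rows that repeat a pose let the fingers close. It gives the time, the measured TCP pose, the force, the opening and the grip force at its end, in the units of the state.
- get_state(): the state, without advancing time (a new reading comes with each control period).
- get_image(name): name is "scene" or "top" or "wrist"; returns the picture (384x512x3 uint8, red, green, blue); there is no depth.
- get_calibration(name): a dict with "intrinsics" (3x3 intrinsics, pixels), "xyz" and "rotation" of the camera in the world. Camera axes: x right, y up, looking along -z (the intrinsics and any distortion apply to the point x, -y, -z); pixel columns grow to the right and rows downward; lengths in mm; the calibration is good to about 2 mm. A picture is of the moment at which its call begins: read the wrist's pose just before it. get_calibration takes no time and is no camera call; for the wrist camera it gives the pose at the moment of the call.
- hand_in(): hands the job in; it is judged then, once.
The state is a dict: "time": time; "q": joint angles; "dq": joint speeds; "tau": joint torques, N m; "eef_pos": TCP position; "tcp_rot": TCP orientation; "wrist_force": force on the tool from outside, world axes, zero at the start; "moment": the same for the moment, N m; "finger_gap": finger opening in mm; "gripper_force": force on a finger pad.
Only numpy, scipy, OpenCV 4.12 (cv2) and the standard library are available. Lean on these libraries where they do the work, as an engineer would, in place of code of your own. Each camera call takes 0.05 s, during which the arm holds its last target. There are 200 camera calls.

## Working session

There is one attempt and no reset: what is moved stays moved. The work goes in short steps, Python scripts to look and compute and a tool call to move; the robot and the scene stay as the last step left them, time stands still between calls to the robot, and variables do not carry over. Pictures are saved under pics/ and viewed, at most 10 in all, crops included, and the job is handed in when it is done.

Besides the shell and the picture viewer there is one more tool, called in YAML: its name, and indented under it one key for each argument. arm_command: Moves the arm, as the interface text tells. Shifts and turns lie within -1 to 1; 1 stands for 25 cm of shift or 90 degrees of turn. Its arguments: {"type":"object","properties":{"steps":{"type":"array"},"hand":{"type":"number"}},"required":["steps"]}

```bash
mkdir -p pics
cat > h.py <<'E'
import numpy as np,cv2
from station import *
def ray(cal,u,v):
    K=np.array(cal["intrinsics"]);R=np.array(cal["rotation"]);
    d=np.linalg.inv(K)@[u,v,1]; return np.array(cal["xyz"]),R@np.array([d[0],-d[1],-d[2]])
def pt(cal,u,v,z):
    o,d=ray(cal,u,v); return o+d*(z-o[2])/d[2]
def proj(cal,p):
    K=np.array(cal["intrinsics"]);R=np.array(cal["rotation"]);c=R.T@(np.array(p)-np.array(cal["xyz"]))
    q=K@[c[0],-c[1],-c[2]]; return q[:2]/q[2]
def save(n,f,crop=None,s=1):
    im=get_image(n)[:,:,::-1]
    cv2.imwrite("pics/raw_"+f,im)
    if crop: x,y,w,h=crop; im=im[y:y+h,x:x+w]
    cv2.imwrite("pics/"+f,cv2.resize(im,None,fx=s,fy=s,interpolation=cv2.INTER_CUBIC))
E
python3 -c "
from h import *
print(get_state())
for n in ['top','scene','wrist']:
    print(n,get_calibration(n)); save(n,n+'0.png',None,1.5)
"
```

```text
{'time': 0.0, 'q': array([ 1.12853717e+00,  5.28433578e-01,  1.43391399e+00,  2.52793563e-05,
        1.18140492e+00, -1.78467882e-01]), 'dq': array([ 0.00136218, -0.00046154,  0.00041331,  0.00122941,  0.00268594,
        0.00061412]), 'tau': array([-1.27268930e-03, -4.40054584e+01, -1.76591974e+01,  6.34149997e-02,
        5.81604999e-02, -1.51387990e-04]), 'eef_pos': array([162.60827749, 602.75824789, 243.58789864]), 'tcp_rot': array([-3.40941657e-04,  1.31518242e-01,  9.91313162e-01, -1.02475162e-03]), 'wrist_force': array([-0.09022218,  0.69263129,  0.37573211]), 'moment': array([ 0.00435489,  0.00480167, -0.04428097]), 'gripper_force': 0.0, 'finger_gap': 87.20671776144158}
top {'intrinsics': array([[362.26568686,   0.        , 254.35095172],
       [  0.        , 362.26568686, 193.6905908 ],
       [  0.        ,   0.        ,   1.        ]]), 'xyz': array([ 322.35428794,  -79.40734865, 1305.85774252]), 'rotation': array([-0.69881842, -0.05992878,  0.05171443,  0.71090574])}
scene {'intrinsics': array([[350.85572673,   0.        , 252.71857851],
       [  0.        , 350.85572673, 191.31721555],
       [  0.        ,   0.        ,   1.        ]]), 'xyz': array([ 160.24085662, -814.40483718,  623.10620947]), 'rotation': array([ 0.85705004,  0.4696186 , -0.10505564, -0.184084  ])}
wrist {'intrinsics': array([[304.83550831,   0.        , 255.6152158 ],
       [  0.        , 304.83550831, 191.17254124],
       [  0.        ,   0.        ,   1.        ]]), 'xyz': array([ 80.83987261, 624.3743515 , 383.46111841]), 'rotation': array([ 0.78453625, -0.12324004, -0.09298003,  0.60055764])}
```

View pics/top0.png

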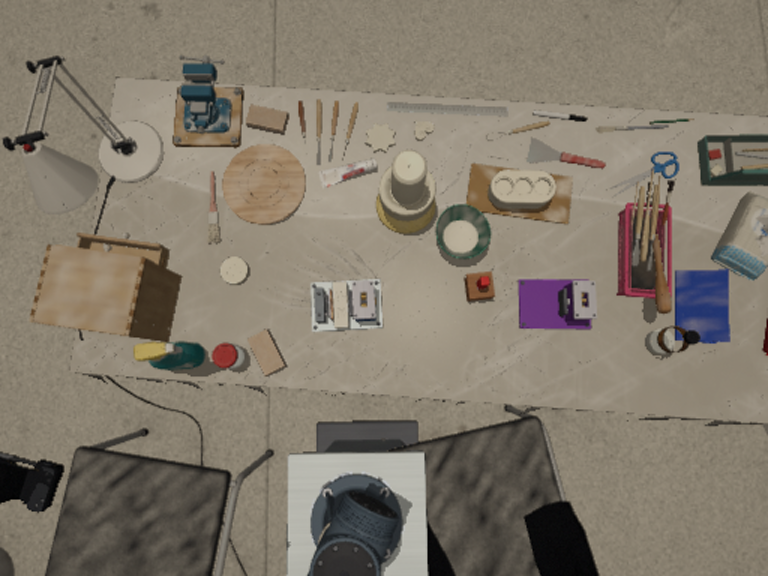

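View pics/scene0.png

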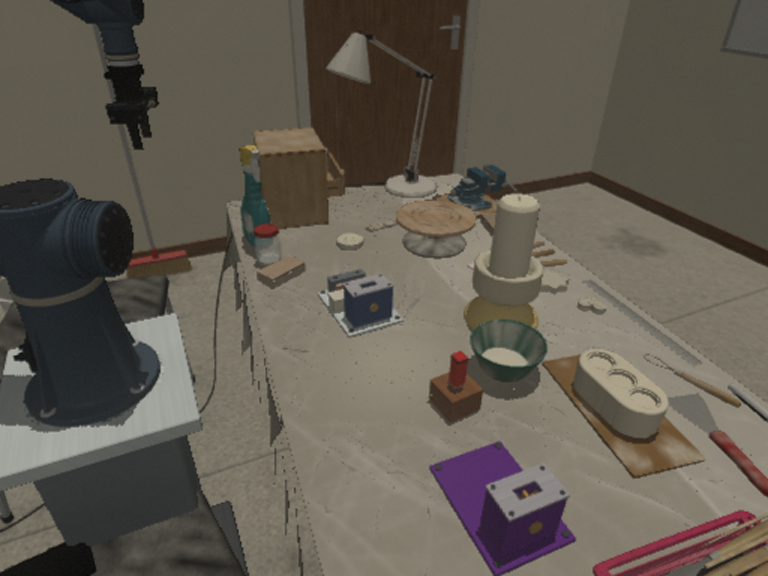

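Top view: the clamp is at about (345,305) with its blue housing on the right and fence on the left. The key is at (484,282), and the purple decoy at (555,303). Next I work out coarse positions and where the wrist camera should go.

```bash
python3 -c "
from h import *
from scipy.spatial.transform import Rotation as Ro
import h
c=get_calibration('top')
def fix(c):
    c['rotation']=Ro.from_quat(np.array(c['rotation'])[[1,2,3,0]]).as_matrix(); return c
c=fix(c)
for n,u,v,z in [('holder',480,287,44),('keytop',484,281,104),('slot',364,299,84),('bedTL',312,283,8),('bedTR',381,279,8),('bedBL',315,331,8),('bedBR',383,327,8)]:
    print(n,pt(c,u/1.5,v/1.5,z).round(1))
w=fix(get_calibration('wrist')); s=get_state(); T=Ro.from_quat(np.array(s['tcp_rot'])[[1,2,3,0]]).as_matrix()
print('tool axes',T.round(3)); print('cam in tool',(T.T@(w['xyz']-s['eef_pos'])).round(1)); print((T.T@w['rotation']).round(3))
"
sed -i 's/^def ray/from scipy.spatial.transform import Rotation as Ro\ndef M(q): return Ro.from_quat(np.array(q)[[1,2,3,0]]).as_matrix()\ndef ray/; s/R=np.array(cal\["rotation"\])/R=M(cal["rotation"])/' h.py
```

```text
holder [ 527.8 -297.7   44. ]
keytop [ 531.5 -296.9  104. ]
slot [498.5 -26.6  84. ]
bedTL [550.9 102.5   8. ]
bedTR [557.7 -65.1   8. ]
bedBL [434.2  94.9   8. ]
bedBR [440.9 -68.1   8. ]
tool axes [[-0.965  0.261 -0.001]
 [ 0.261  0.965 -0.002]
 [ 0.    -0.002 -1.   ]]
cam in tool [  84.7   -0.8 -139.8]
[[-0.001  0.952  0.305]
 [ 1.     0.001  0.   ]
 [ 0.     0.305 -0.952]]
```

arm_command:
  steps:
    - [-0.98,-0.99,0,0]
    - [-0.98,-0.99,0,0]
    - [-0.98,-0.99,0,0]
    - [-0.98,-0.99,0,0]
    - [-0.98,-0.99,0,0]
    - [-0.98,-0.99,0,0]
    - [-0.98,-0.99,0,0]
    - [-0.98,-0.99,0,0]

```text
time: 0.95
eef_pos: [337.6, 296.3, 244.5]
tcp_rot: [0.0, 0.135, 0.991, -0.001]
wrist_force: [0.7, 1.0, 0.7]
finger_gap: 87.0
gripper_force: 0.0
```

arm_command:
  steps:
    - [-0.98,-0.99,0.16,-0.193]
    - [-0.98,-0.99,0.16,-0.193]
    - [-0.98,-0.99,0.16,-0.193]
    - [-0.98,-0.99,0.16,-0.193]
    - [-0.98,-0.99,0.16,-0.193]
    - [-0.98,-0.99,0.16,-0.193]
    - [-0.98,-0.99,0.16,-0.193]
    - [-0.98,-0.99,0.16,-0.193]
    - [-0.98,-0.99,0.16,-0.193]
    - [-0.98,-0.99,0.16,-0.193]

```text
time: 1.95
eef_pos: [505.8, -1.0, 204.2]
tcp_rot: [-0.001, -0.02, 1.0, 0.001]
wrist_force: [0.3, -0.4, 0.2]
finger_gap: 87.1
gripper_force: 0.0
```

```bash
python3 -c "
from h import *
import json
s=get_state();c=get_calibration('wrist');save('wrist','w1.png',(120,60,266,200),3)
print(s['time'],s['eef_pos'],s['tcp_rot'],c); json.dump({k:np.array(v).tolist() for k,v in c.items()},open('w1.json','w'))"
```

```text
1.95 [505.81614199  -1.03438269 204.17774048] [-1.10871773e-03 -1.96654062e-02  9.99805790e-01  6.52485378e-04] {'intrinsics': array([[304.83550831,   0.        , 255.6152158 ],
       [  0.        , 304.83550831, 191.17254124],
       [  0.        ,   0.        ,   1.        ]]), 'xyz': array([421.33508826,  -5.24940513, 344.11196558]), 'rotation': array([ 0.68515518, -0.10599086, -0.11092287,  0.71205649])}
```

View pics/w1.png

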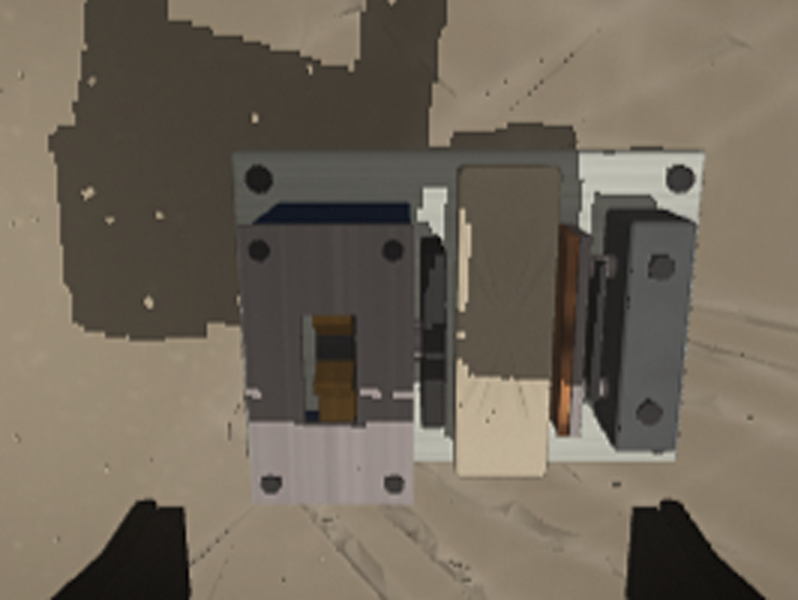

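```bash
cat > fit.py <<'E'
from h import *
import json
from scipy.optimize import least_squares
c=json.load(open('w1.json'))
P=[(-85,60,8,233,152),(85,60,8,704,152),(85,-60,8,675,461),(-80,43,84,238,225),(-30,43,84,411,225),(-80,-43,84,250,503),(-30,-43,84,413,503),
(-63,17,84,303,315),(-47,17,84,356,315),(-63,-17,84,303,423),(-47,-17,84,356,423)]
def W(p,X): x,y,a=p; return np.array([x+X[0]*np.cos(a)-X[1]*np.sin(a),y+X[0]*np.sin(a)+X[1]*np.cos(a),X[2]])
def px(p,X): u,v=proj(c,W(p,X)); return np.array([(u-120)*3,(v-60)*3])
E
cat > f1.py <<'E'
from fit import *
f=lambda p:np.concatenate([px(p,X[:3])-X[3:] for X in P])
r=least_squares(f,[500,25,1.6],x_scale=[1,1,.01]); p=r.x
print(p,r.fun.reshape(-1,2).round(1).tolist()); json.dump(p.tolist(),open('clamp.json','w'))
print('slot',W(p,(-55,0,84)))
# also slot by itself
print(pt(c,120+329.5/3,60+369/3,84))
for d in range(0,45,5):
    o=[]
    for k in (-1,0,1):
        t=np.radians(d-22.5+45*k)
        for s in (2.5,-2.5): # +y edge, -y edge of tip
            y=30*np.sin(t)+s*np.cos(t);z=46+30*np.cos(t)-s*np.sin(t); o.append(int(px(p,(-55,y,z))[1]))
        t2=t; y=17*np.sin(t)+2.5*np.cos(t);z=46+17*np.cos(t)-2.5*np.sin(t); o.append('root%d'%px(p,(-55,y,z))[1])
    print(d-22.5,o)
im=cv2.imread('pics/raw_w1.png')[160:206,212:252]
im=np.clip(im*1.8,0,255).astype('uint8'); cv2.imwrite('pics/slot1.png',cv2.resize(im,None,fx=12,fy=12,interpolation=cv2.INTER_NEAREST))
E
python3 f1.py
```

```text
[495.89205054  27.87162928   1.61229554] [[18.3, -2.2], [25.4, -3.6], [22.8, 1.4], [-9.1, 0.4], [-4.8, -0.1], [-4.0, 1.8], [-6.0, 1.3], [-10.1, 0.5], [-8.0, 0.3], [-5.5, 2.7], [-5.5, 2.6]]
slot [498.17385207 -27.08101745  84.        ]
[497.29556884 -24.94186619  84.        ]
-22.5 [428, 429, 'root389', 391, 403, 'root365', 317, 333, 'root324']
-17.5 [427, 429, 'root388', 384, 397, 'root361', 309, 325, 'root319']
-12.5 [425, 428, 'root386', 376, 390, 'root356', 301, 316, 'root315']
-7.5 [422, 427, 'root384', 368, 383, 'root352', 293, 308, 'root311']
-2.5 [419, 425, 'root382', 360, 376, 'root347', 286, 300, 'root307']
2.5 [414, 422, 'root379', 352, 368, 'root343', 279, 292, 'root304']
7.5 [409, 418, 'root376', 343, 359, 'root338', 273, 285, 'root301']
12.5 [404, 414, 'root373', 334, 351, 'root333', 268, 279, 'root298']
17.5 [398, 409, 'root369', 326, 342, 'root328', 263, 273, 'root295']
```

View pics/slot1.png

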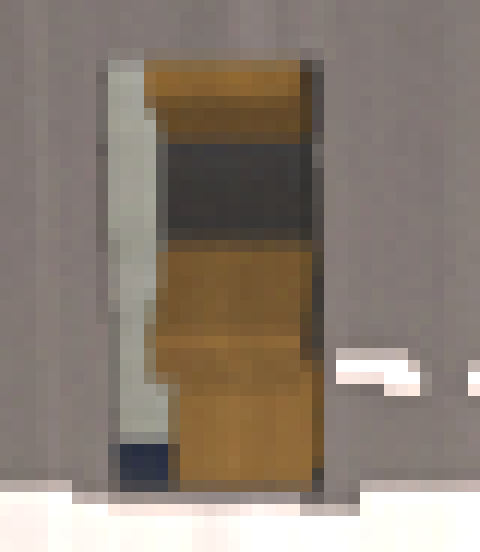

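Zoomed slot: the middle tooth tip is at rows 335–380 with its face at 240–335. The upper tooth tip is at rows 60–97. This matches a wheel angle of about -17.5°, with the next tooth at +27.5°. Now the key.

arm_command:
  steps:
    - [0,-0.6,-0.06,0]
    - [0,-0.6,-0.06,0]
    - [0,-0.6,-0.06,0]
    - [0,-0.6,-0.06,0]

```text
time: 2.4
eef_pos: [514.3, -156.1, 220.9]
tcp_rot: [0.002, -0.018, 1.0, -0.002]
wrist_force: [0.6, 0.3, 0.5]
finger_gap: 86.9
gripper_force: 0.0
```

arm_command:
  steps:
    - [0,-0.6,0,0]
    - [0,-0.6,0,0]
    - [0,-0.6,0,0]
    - [0,-0.6,0,0]
    - [0,-0.6,0,0]

```text
time: 2.9
eef_pos: [518.5, -300.4, 219.3]
tcp_rot: [-0.0, -0.02, 1.0, 0.001]
wrist_force: [-0.2, 0.4, -0.8]
finger_gap: 87.1
gripper_force: 0.0
```

```bash
cat > shot.py <<'E'
import sys
from h import *
import json
n=sys.argv[1];s=get_state();c=get_calibration('wrist')
save('wrist',n+'.png',tuple(map(int,sys.argv[2].split(','))),float(sys.argv[3]))
print(s['time'],s['eef_pos'],s['tcp_rot'],s['wrist_force']); json.dump({k:np.array(v).tolist() for k,v in c.items()},open(n+'.json','w'))
E
python3 shot.py w2 150,60,200,150 4
sed -i '/^P=/,/^(-63/{s/(-85,60,8,233,152),(85,60,8,704,152),(85,-60,8,675,461),//}' fit.py; sed -i 's/^for d in/for d in []:\n  pass\nfor d in []+0*/' f1.py; sed -n 1,6p f1.py > f2.py; python3 f2.py
```

```text
2.9 [ 518.49784427 -300.3740086   219.28948551] [-4.82283832e-04 -1.96793605e-02  9.99805768e-01  9.57027054e-04] [-0.17546383  0.35583374 -0.80582074]
[495.84051474  29.83932306   1.60562393] [[-1.3, -1.4], [3.2, -0.8], [1.3, 0.3], [-0.5, 0.8], [-3.0, -0.9], [-0.9, -0.7], [0.6, 1.5], [0.6, 1.7]]
slot [497.75564594 -25.12732385  84.        ]
```

View pics/w2.png

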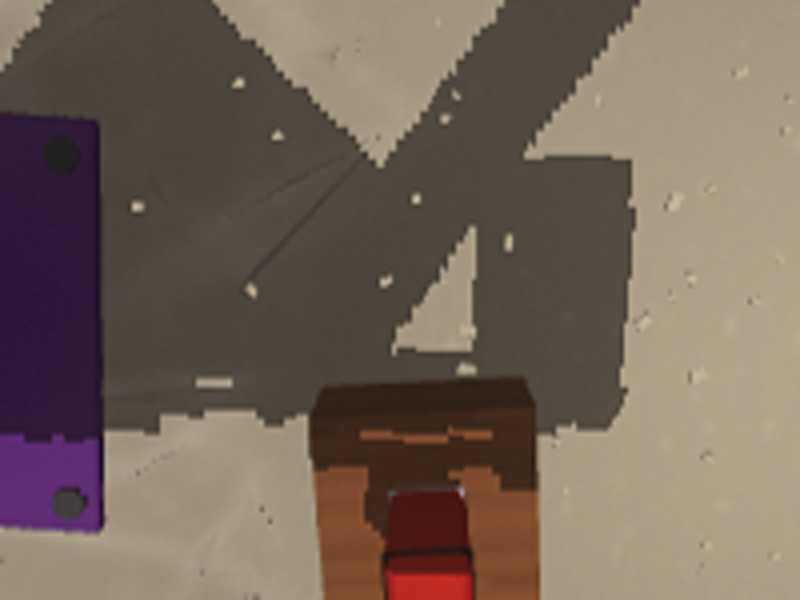

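```bash
python3 -c "
import cv2
im=cv2.imread('pics/raw_w2.png')[150:250,210:310]; cv2.imwrite('pics/k1.png',cv2.resize(im,None,fx=6,fy=6,interpolation=cv2.INTER_CUBIC))"
```

```text
(no output)
```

View pics/k1.png

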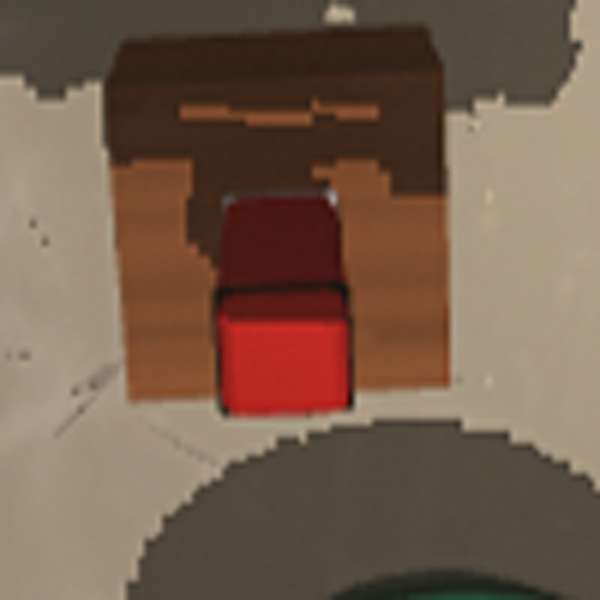

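Key handle top corners are at about (216,290), (349,284), (352,408) and (222,414) in the crop, and the holder top corners at (107,85), (441,70), (449,386) and (129,402). Fitting both.

```bash
cat > k.py <<'E'
from h import *
import json
from scipy.optimize import least_squares
c=json.load(open('w2.json'))
def fitsq(cs,hw,z):
    C=[(-hw,hw),(hw,hw),(hw,-hw),(-hw,-hw)]
    def f(p):
        o=[]
        for (a,b),(u,v) in zip(C,cs):
            x=p[0]+a*np.cos(p[2])-b*np.sin(p[2]);y=p[1]+a*np.sin(p[2])+b*np.cos(p[2])
            q=proj(c,(x,y,z)); o+=[(q[0]-210)*6-u,(q[1]-150)*6-v]
        return o
    r=least_squares(f,[528,-298,1.6],x_scale=[1,1,.01]); print(r.x.round(2),np.degrees(r.x[2]).round(2),np.round(r.fun,0))
fitsq([(107,85),(441,70),(449,386),(129,402)],30,44)
fitsq([(216,290),(349,284),(352,408),(222,414)],10,104)
E
python3 k.py
```

```text
[ 533.12 -298.85    1.66] 94.95 [-4.  1.  3. -1.  2.  1. -1. -1.]
[ 531.31 -298.79    1.65] 94.6 [-2. -1.  1. -0.  2.  1. -1.  0.]
```

arm_command:
  steps:
    - [-0.054,0.004,0.15,-0.028]
    - [-0.054,0.004,0.3,-0.028]
    - [-0.054,0.004,0.4,-0.028]
    - [-0.054,0.004,0.5,-0.028]
    - [-0.054,0.004,0.56,-0.028]
    - [-0.054,0.004,0.56,-0.028]
  hand: 0

```text
time: 3.55
eef_pos: [531.0, -297.3, 77.7]
tcp_rot: [-0.002, -0.043, 0.999, 0.002]
wrist_force: [-0.6, 0.2, -0.7]
finger_gap: 87.1
gripper_force: 0.0
```

```bash
python3 shot.py w3 160,150,200,150 4
```

```text
3.55 [ 531.04835136 -297.25676595   77.71082123] [-0.00204735 -0.04285366  0.9990773   0.00197996] [-0.6110522   0.18740705 -0.65006009]
```

View pics/w3.png

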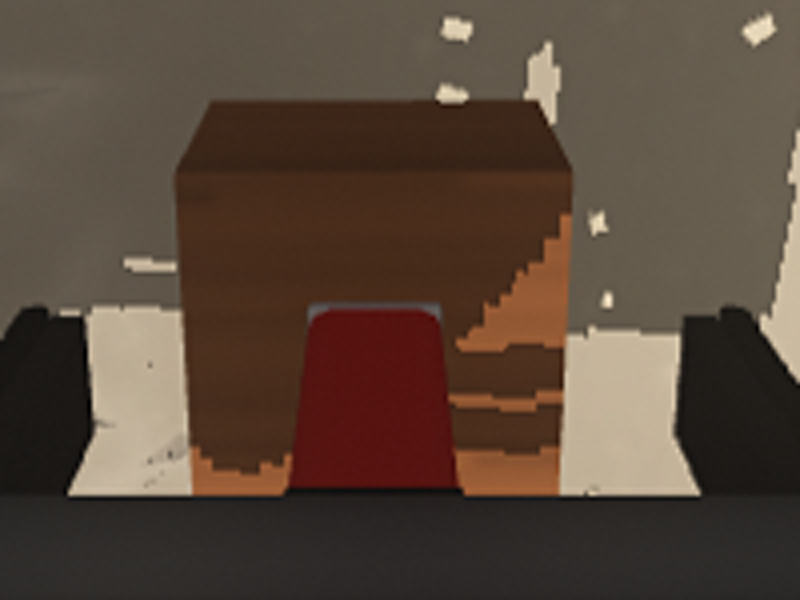

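The key handle sits at about 374 between fingers at 92 and 682 and looks square to them. It is slightly left of centre, so I shift by 1.5 mm and close.

arm_command:
  steps:
    - [-0.002,-0.006,0,0]
    - [-0.002,-0.006,0,0]

```text
time: 3.8
eef_pos: [533.9, -302.6, 81.2]
tcp_rot: [0.001, -0.042, 0.999, -0.001]
wrist_force: [-0.2, -0.4, 0.0]
finger_gap: 87.2
gripper_force: 0.0
```

arm_command:
  steps:
    - [0,0,0,0]
    - [0,0,0,0]
    - [0,0,0,0]
    - [0,0,0,0]
    - [0,0,0,0]
    - [0,0,0,0]
    - [0,0,0,0]
    - [0,0,0,0]
  hand: 1

```text
time: 4.6
eef_pos: [532.7, -301.9, 79.5]
tcp_rot: [-0.0, -0.042, 0.999, 0.0]
wrist_force: [-1.6, -0.5, -0.4]
finger_gap: 31.2
gripper_force: 0.0
```

arm_command:
  steps:
    - [0,0,-0.04,0]
    - [0,0,-0.1,0]
    - [0,0,-0.2,0]
    - [0,0,-0.32,0]
    - [0,0,-0.44,0]
    - [0,0,-0.44,0]

```text
time: 5.2
eef_pos: [535.5, -304.0, 195.7]
tcp_rot: [0.004, -0.042, 0.999, -0.004]
wrist_force: [0.5, -0.6, -1.3]
finger_gap: 19.6
gripper_force: 30.0
```

```bash
python3 shot.py w4 180,60,150,130 4
python3 -c "
from h import *
im=get_image('scene')[:,:,::-1];s=get_state();c=get_calibration('scene')
u,v=proj(c,s['eef_pos']).astype(int);print(u,v)
a=cv2.resize(im[v-30:v+60,u-50:u+50],None,fx=4,fy=4,interpolation=2)
b=cv2.imread('pics/w4.png');H=max(a.shape[0],b.shape[0]); o=np.zeros((H,a.shape[1]+b.shape[1],3),'uint8');o[:a.shape[0],:a.shape[1]]=a;o[:b.shape[0],a.shape[1]:]=b
cv2.imwrite('pics/c4.png',cv2.resize(o,None,fx=.8,fy=.8,interpolation=cv2.INTER_AREA))"
```

```text
5.2 [ 535.4590922  -304.01769062  195.65715564] [ 0.0042742  -0.04179075  0.99910958 -0.00391254] [ 0.52280531 -0.59755287 -1.25664487]
310 206
```

View pics/c4.png

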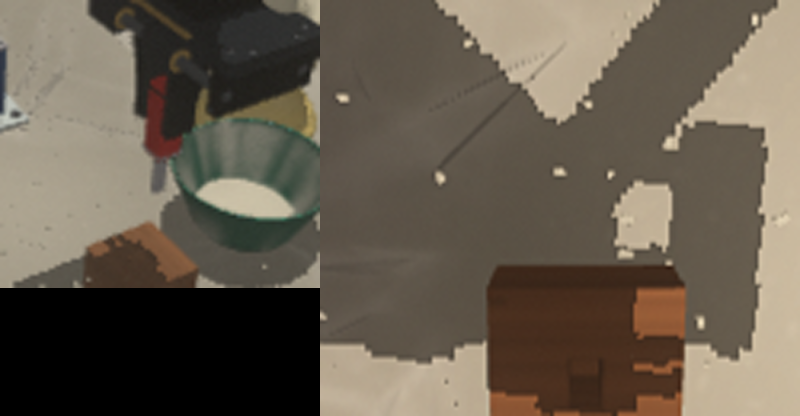

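The pocket's narrow side runs along tool y, so the blade's 10 mm lies along tool x. For the clamp I will need a quarter turn. The fingers were still closing as I lifted, so the grip is at an unknown height. I'll put the key back and regrip lower.

arm_command:
  steps:
    - [0,0,0.1,0]
    - [0,0,0.2,0]
    - [0,0,0.26,0]
    - [0,0,0.26,0]
    - [0,0,0.26,0]

```text
time: 5.8
eef_pos: [532.3, -301.6, 123.7]
tcp_rot: [-0.001, -0.042, 0.999, 0.001]
wrist_force: [-0.0, 0.2, -1.0]
finger_gap: 19.4
gripper_force: 30.0
```

```bash
python3 -c "
from h import *
im=get_image('scene')[:,:,::-1];s=get_state();c=get_calibration('scene');print(s['eef_pos'],s['wrist_force'])
u,v=proj(c,s['eef_pos']).astype(int);print(u-40,v-20)
for k in (30,-3,-51): print(k,proj(c,s['eef_pos']+[0,0,-k]))
cv2.imwrite('pics/s5.png',cv2.resize(im[v-20:v+70,u-40:u+50],None,fx=6,fy=6,interpolation=2))"
```

```text
[ 532.60517762 -301.5904805   124.45479304] [-0.86196007  1.31205811 -2.09781077]
267 210
30 [305.9851792  240.53703257]
-3 [307.28407459 229.28321008]
-51 [309.28080836 211.98321241]
```

View pics/s5.png

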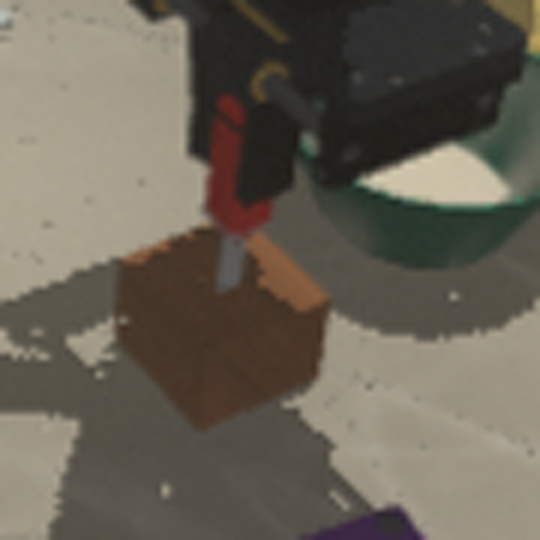

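The key hangs low in the grip, with its blade tip already entering the pocket at crop (230,290). I'll lower it in steps, watching the force.

arm_command:
  steps:
    - [0,0,0.04,0]
    - [0,0,0.06,0]
    - [0,0,0.06,0]
    - [0,0,0.06,0]

```text
time: 6.25
eef_pos: [532.5, -301.5, 109.2]
tcp_rot: [-0.0, -0.042, 0.999, 0.0]
wrist_force: [-0.3, 2.3, -1.9]
finger_gap: 19.6
gripper_force: 30.0
```

arm_command:
  steps:
    - [0,0,0.01,0]
    - [0,0,0.02,0]
    - [0,0,0.02,0]

```text
time: 6.55
eef_pos: [532.7, -301.6, 104.3]
tcp_rot: [-0.0, -0.042, 0.999, 0.0]
wrist_force: [-1.2, 4.2, -0.4]
finger_gap: 19.9
gripper_force: 30.0
```

arm_command:
  steps:
    - [0,0,0.01,0]
    - [0,0,0.02,0]
    - [0,0,0.02,0]

```text
time: 6.85
eef_pos: [532.6, -301.6, 99.1]
tcp_rot: [-0.0, -0.042, 0.999, 0.0]
wrist_force: [-0.4, 3.8, 0.1]
finger_gap: 19.9
gripper_force: 30.0
```

arm_command:
  steps:
    - [0,0.01,0,0]
    - [0,0.01,0.01,0]
    - [0,0.01,0.01,0]

```text
time: 7.15
eef_pos: [532.9, -300.5, 97.0]
tcp_rot: [0.0, -0.042, 0.999, -0.001]
wrist_force: [-0.5, -0.3, -1.3]
finger_gap: 19.7
gripper_force: 30.0
```

arm_command:
  steps:
    - [0,0,0.01,0]
    - [0,0,0.012,0]
    - [0,0,0.012,0]

```text
time: 7.45
eef_pos: [532.6, -299.7, 93.9]
tcp_rot: [-0.0, -0.042, 0.999, -0.0]
wrist_force: [0.5, 0.1, -0.8]
finger_gap: 19.9
gripper_force: 30.0
```

arm_command:
  steps:
    - [0,0,0.01,0]
    - [0,0,0.012,0]
    - [0,0,0.012,0]

```text
time: 7.75
eef_pos: [532.9, -299.8, 92.7]
tcp_rot: [0.0, -0.042, 0.999, -0.001]
wrist_force: [-2.0, 1.1, 8.6]
finger_gap: 19.5
gripper_force: 30.0
```

The underside is seated with TCP at about 92. Open, drop 22 mm, and regrip with enough closing time.

arm_command:
  steps:
    - [0,0,0,0]
    - [0,0,0,0]
    - [0,0,0,0]
    - [0,0,0.04,0]
    - [0,0,0.086,0]
    - [0,0,0.086,0]
    - [0,0,0.086,0]
  hand: 0.6

```text
time: 8.45
eef_pos: [532.1, -299.1, 68.5]
tcp_rot: [-0.001, -0.042, 0.999, 0.001]
wrist_force: [1.1, -0.1, -0.0]
finger_gap: 35.0
gripper_force: 0.0
```

arm_command:
  steps:
    - [0,0,0,0]
    - [0,0,0,0]
    - [0,0,0,0]
    - [0,0,0,0]
    - [0,0,0,0]
    - [0,0,0,0]
  hand: 1

```text
time: 9.05
eef_pos: [532.8, -299.7, 69.9]
tcp_rot: [0.0, -0.042, 0.999, -0.0]
wrist_force: [0.5, 0.1, 2.2]
finger_gap: 19.7
gripper_force: 30.0
```

arm_command:
  steps:
    - [0,0,-0.03,0]
    - [0,0,-0.08,0]
    - [0,0,-0.16,0]
    - [0,0,-0.3,0]
    - [0,0,-0.45,0]
    - [0,0,-0.6,0]
    - [0,0,-0.6,0]

```text
time: 9.75
eef_pos: [535.5, -301.8, 226.7]
tcp_rot: [0.005, -0.042, 0.999, -0.005]
wrist_force: [0.8, -1.2, -0.3]
finger_gap: 19.8
gripper_force: 30.0
```

arm_command:
  steps:
    - [0.027,0.15,0,0.1]
    - [0.027,0.3,0,0.2]
    - [0.027,0.42,0,0.3]
    - [0.027,0.5,0,0.4]
    - [0.027,0.553,0,0.5]
    - [0.027,0.553,0,0.5]
    - [0.027,0.553,0,0.5]

```text
time: 10.45
eef_pos: [513.9, -161.4, 219.5]
tcp_rot: [-0.0, 0.343, 0.939, 0.0]
wrist_force: [-0.4, -0.3, 0.8]
finger_gap: 19.8
gripper_force: 30.0
```

arm_command:
  steps:
    - [0.1,0.09,0,0.09]
    - [0.2,0.18,0,0.18]
    - [0.3,0.27,0,0.27]
    - [0.36,0.33,0,0.36]
    - [0.41,0.372,0,0.45]
    - [0.41,0.372,0,0.531]
    - [0.41,0.372,0,0.531]
    - [0.41,0.372,0,0.531]
    - [0.41,0.372,0,0.531]
    - [0.41,0.372,0,0.531]

```text
time: 11.45
eef_pos: [496.2, -25.5, 219.5]
tcp_rot: [-0.0, 0.695, 0.719, -0.0]
wrist_force: [-1.1, 0.8, -1.5]
finger_gap: 19.9
gripper_force: 30.0
```

```bash
python3 -c "
from h import *
s=get_state();T=M(s['tcp_rot']);print(s['eef_pos'],s['wrist_force'],T.round(3),s['q'].round(2), get_calibration('wrist')['xyz'])"
```

```text
[496.2076142  -25.54272744 219.51443556] [-1.14799773  0.83397882 -1.54353052] [[-0.035  0.999 -0.   ]
 [ 0.999  0.035 -0.   ]
 [-0.    -0.    -1.   ]] [-0.28  0.39  1.78 -0.    0.97 -0.31] [492.80193205  58.09185197 359.27098251]
```

arm_command:
  steps:
    - [0,0,0.1,0]
    - [0,0,0.2,0]
    - [0,0,0.24,0]
    - [0,0,0.26,0]
    - [0,0,0.26,0]
    - [0,0,0.26,0]

```text
time: 12.05
eef_pos: [496.8, -25.3, 155.2]
tcp_rot: [0.001, 0.695, 0.719, 0.0]
wrist_force: [0.2, 0.9, -0.1]
finger_gap: 20.1
gripper_force: 30.0
```

```bash
python3 -c "
from h import *
s=get_state();c=get_calibration('wrist');print(s['eef_pos'],s['wrist_force'])
t=s['eef_pos']-[0,0,59.3];print('tip',proj(c,t),'below underside',proj(c,t+[0,0,34]))
for y in(17,-17):
  for x in (8,-8):
    p=np.array([497.8,-25.1,84])+np.array([-.035,.9994,0])*x+np.array([-.9994,-.035,0])*y; print(x,y,proj(c,p).round(1))
im=get_image('wrist')[:,:,::-1];cv2.imwrite('pics/raw_w6.png',im)
g=np.clip(im.astype(float)*1.5,0,255).astype('uint8')[150:290,180:330]
cv2.imwrite('pics/w6.png',cv2.resize(g,None,fx=4,fy=4,interpolation=2))"
```

```text
[496.8000597  -25.28531535 155.21971993] [ 0.2287399   0.85360432 -0.06259392]
tip [256.19819793 217.96098146] below underside [256.39619251 240.05096964]
8 17 [234.4 201.4]
-8 17 [234.8 221.5]
8 -17 [280.6 201.3]
-8 -17 [280.1 221.4]
```

View pics/w6.png

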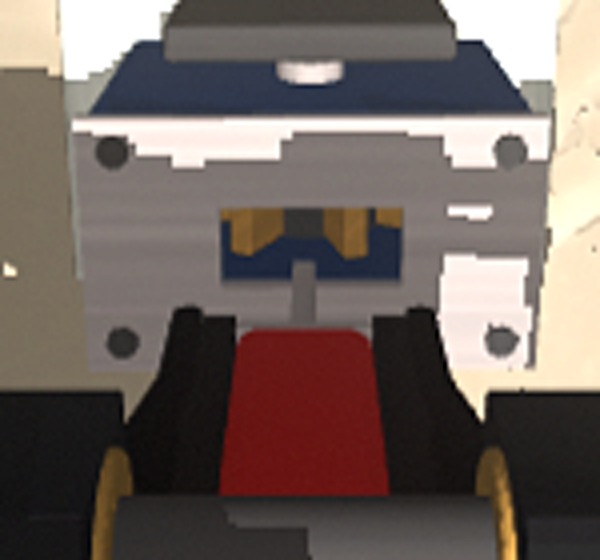

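Blade centre is at u=304 and the slot spans 220–403 × 207–281. The grey gap between teeth is at 283–323, so the blade is centred over the gap. I need to check the key's x offset and height in the hand.

```bash
python3 -c "
from h import *
s=get_state();c=get_calibration('wrist');p=np.array(s['eef_pos']);print(p)
cx=np.array([-.035,.9994,0])
for dx in(0,-1,-2,-3):
  for k in (25.3,28):
    f=lambda q:((proj(c,q)-[180,150])*4).round(0)
    print(dx,k,'tip+x',f(p+cx*(dx+5)-[0,0,k+34]),'handle+x',f(p+cx*(dx+10)-[0,0,k]), 'corner',f(p+cx*(dx+10)+[10,0,-k]))
"
```

```text
[496.88245682 -25.26677819 155.39029992]
0 25.3 tip+x [305. 245.] handle+x [306. 299.] corner [373. 301.]
0 28 tip+x [305. 240.] handle+x [306. 291.] corner [372. 294.]
-1 25.3 tip+x [305. 251.] handle+x [306. 305.] corner [373. 307.]
-1 28 tip+x [305. 245.] handle+x [306. 298.] corner [372. 300.]
-2 25.3 tip+x [305. 256.] handle+x [306. 311.] corner [373. 313.]
-2 28 tip+x [305. 250.] handle+x [306. 304.] corner [372. 306.]
-3 25.3 tip+x [305. 261.] handle+x [306. 317.] corner [373. 320.]
-3 28 tip+x [305. 255.] handle+x [306. 310.] corner [372. 312.]
```

The blade sits about 3 mm to -x in the grip, so shift +3 mm and insert.

arm_command:
  steps:
    - [0.012,0,0,0]
    - [0.012,0,0.02,0]
    - [0.012,0,0.04,0]
    - [0.012,0,0.055,0]
    - [0.012,0,0.055,0]

```text
time: 12.6
eef_pos: [495.5, -21.9, 140.1]
tcp_rot: [-0.001, 0.695, 0.719, -0.0]
wrist_force: [-0.6, 0.4, -1.1]
finger_gap: 19.6
gripper_force: 30.0
```

arm_command:
  steps:
    - [0,0,0.01,0]
    - [0,0,0.022,0]
    - [0,0,0.034,0]
    - [0,0,0.034,0]

```text
time: 13.0
eef_pos: [495.7, -22.0, 131.9]
tcp_rot: [-0.0, 0.695, 0.719, -0.0]
wrist_force: [0.1, 0.7, -0.9]
finger_gap: 20.0
gripper_force: 30.0
```

arm_command:
  steps:
    - [0,0,0.01,0]
    - [0,0,0.02,0]
    - [0,0,0.029,0]
    - [0,0,0.029,0]
    - [0,0,0.029,0]

```text
time: 13.5
eef_pos: [496.0, -22.1, 125.0]
tcp_rot: [-0.0, 0.695, 0.719, -0.0]
wrist_force: [0.0, 0.4, -0.5]
finger_gap: 19.8
gripper_force: 30.0
```

```bash
python3 -c "
from h import *
for i in range(4):
  get_image('wrist'); s=get_state();print(s['eef_pos'].round(2),s['wrist_force'].round(2),s['moment'].round(3))"
```

```text
[496.07 -22.07 125.05] [-0.29  0.56 -0.79] [-0.097  0.059  0.014]
[496.12 -22.07 125.11] [-0.1  -0.13 -1.44] [-0.046 -0.017 -0.017]
[496.11 -22.08 125.12] [-0.49 -0.19 -0.17] [-0.089  0.08  -0.026]
[496.12 -22.09 125.15] [-0.32  0.06 -0.92] [-0.094  0.009 -0.007]
```

Inserted without contact. First stroke: push towards clamp +y (tool -y), reading the force.

arm_command:
  steps:
    - [0,-0.006,0,0]
    - [0,-0.012,0,0]
    - [0,-0.016,0,0]
    - [0,-0.02,0,0]

```text
time: 14.1
eef_pos: [492.1, -22.4, 125.3]
tcp_rot: [0.001, 0.695, 0.719, 0.001]
wrist_force: [2.1, 0.3, -1.0]
finger_gap: 19.7
gripper_force: 30.0
```

arm_command:
  steps:
    - [0,-0.004,0,0]
    - [0,-0.008,0,0]

```text
time: 14.3
eef_pos: [491.5, -22.7, 125.6]
tcp_rot: [0.002, 0.695, 0.719, 0.002]
wrist_force: [6.2, 1.8, -1.2]
finger_gap: 20.0
gripper_force: 30.0
```

arm_command:
  steps:
    - [0,-0.004,0,0]
    - [0,-0.008,0,0]

```text
time: 14.5
eef_pos: [490.4, -23.0, 125.8]
tcp_rot: [0.003, 0.695, 0.719, 0.002]
wrist_force: [5.1, 0.7, -0.8]
finger_gap: 19.9
gripper_force: 30.0
```

arm_command:
  steps:
    - [0,-0.004,0,0]
    - [0,-0.008,0,0]

```text
time: 14.7
eef_pos: [488.5, -23.3, 125.9]
tcp_rot: [0.004, 0.695, 0.719, 0.002]
wrist_force: [5.8, 1.1, -0.8]
finger_gap: 19.8
gripper_force: 30.0
```

```bash
cat > smp.py <<'E'
from h import *
import sys
n=int(sys.argv[1]) if len(sys.argv)>1 else 4
A=[]
for i in range(n):
  im=get_image('wrist'); s=get_state();A.append(np.r_[s['eef_pos'],s['wrist_force'],s['moment']])
A=np.array(A);print(s['time'],A.mean(0).round(2),A[:,3].round(1),'clampy',(497.4-A[-1,0]).round(2))
E
python3 smp.py
```

```text
14.9 [ 4.8823e+02 -2.3290e+01  1.2590e+02  5.3100e+00 -3.8000e-01 -1.1000e-01
 -3.0000e-02 -1.2100e+00  1.0000e-02] [5.8 5.3 4.9 5.2] clampy 9.17
```

arm_command:
  steps:
    - [0,-0.005,0,0]
    - [0,-0.01,0,0]

```text
time: 15.1
eef_pos: [486.0, -23.4, 125.9]
tcp_rot: [0.004, 0.695, 0.719, 0.002]
wrist_force: [6.4, 0.2, -0.4]
finger_gap: 19.9
gripper_force: 30.0
```

arm_command:
  steps:
    - [0,-0.004,0,0]
    - [0,-0.008,0,0]

```text
time: 15.3
eef_pos: [483.7, -23.5, 125.9]
tcp_rot: [0.003, 0.695, 0.719, 0.002]
wrist_force: [5.8, 0.5, 0.4]
finger_gap: 19.8
gripper_force: 30.0
```

```bash
python3 smp.py
```

```text
15.5 [ 4.8314e+02 -2.3440e+01  1.2584e+02  5.3200e+00  1.0000e-01  6.2000e-01
 -1.6000e-01 -1.0700e+00  0.0000e+00] [5.3 4.8 5.8 5.4] clampy 14.42
```

Stroke 1 is done: about 16° at a free force of about 5.3 N. Now re-index behind the next tooth.

arm_command:
  steps:
    - [0,0.012,0,0]
    - [0,0.02,-0.02,0]
    - [0,0.02,-0.056,0]
    - [0,0.02,-0.056,0]
    - [0,0.06,-0.056,0]
    - [0,0.099,-0.056,0]
    - [0,0.099,-0.056,0]
    - [0,0.099,-0.056,0]
    - [0,0.099,-0.03,0]
    - [0,0.099,-0.01,0]
    - [0,0.099,0,0]
    - [0,0.099,0,0]

```text
time: 16.7
eef_pos: [504.7, -21.6, 124.4]
tcp_rot: [-0.001, 0.695, 0.719, -0.0]
wrist_force: [-0.6, 0.1, -0.3]
finger_gap: 20.0
gripper_force: 30.0
```

```bash
python3 smp.py
```

```text
16.9 [ 5.0518e+02 -2.1760e+01  1.2494e+02  2.2000e-01 -8.0000e-02 -8.8000e-01
 -7.0000e-02  3.0000e-02 -1.0000e-02] [-0.4  0.6  0.4  0.3] clampy -7.99
```

arm_command:
  steps:
    - [0,-0.008,0,0]
    - [0,-0.016,0,0]
    - [0,-0.022,0,0]
    - [0,-0.028,0,0]

```text
time: 17.3
eef_pos: [500.9, -22.3, 125.6]
tcp_rot: [0.003, 0.695, 0.719, 0.002]
wrist_force: [5.9, 2.0, -2.9]
finger_gap: 19.7
gripper_force: 30.0
```

```bash
python3 smp.py
```

```text
17.5 [ 5.0074e+02 -2.2250e+01  1.2563e+02  4.9400e+00  1.5300e+00 -2.3700e+00
  2.7000e-01 -1.0900e+00  2.0000e-02] [5.4 4.9 4.7 4.9] clampy -3.34
```

arm_command:
  steps:
    - [0,-0.006,0,0]
    - [0,-0.012,0,0]

```text
time: 17.7
eef_pos: [498.5, -22.4, 125.7]
tcp_rot: [0.003, 0.695, 0.719, 0.002]
wrist_force: [7.1, 2.0, -3.4]
finger_gap: 20.1
gripper_force: 30.0
```

```bash
python3 smp.py
```

```text
17.9 [ 4.9824e+02 -2.2450e+01  1.2573e+02  5.4000e+00  1.5300e+00 -2.4300e+00
  2.4000e-01 -1.1600e+00  2.0000e-02] [5.7 4.9 5.1 5.8] clampy -0.85
```

arm_command:
  steps:
    - [0,-0.006,0,0]
    - [0,-0.012,0,0]

```text
time: 18.1
eef_pos: [496.0, -22.8, 125.9]
tcp_rot: [0.004, 0.695, 0.719, 0.002]
wrist_force: [6.5, 1.0, -3.1]
finger_gap: 19.5
gripper_force: 30.0
```

```bash
python3 smp.py
```

```text
18.3 [ 4.9569e+02 -2.2870e+01  1.2590e+02  5.8000e+00  6.0000e-01 -2.0600e+00
  7.0000e-02 -1.2500e+00 -1.0000e-02] [5.1 6.5 6.5 5.1] clampy 1.7
```

arm_command:
  steps:
    - [0,-0.006,0,0]
    - [0,-0.012,0,0]

```text
time: 18.5
eef_pos: [493.3, -23.2, 126.0]
tcp_rot: [0.004, 0.695, 0.719, 0.003]
wrist_force: [7.1, 1.3, -1.4]
finger_gap: 19.7
gripper_force: 30.0
```

```bash
python3 smp.py
```

```text
18.7 [ 4.9294e+02 -2.3200e+01  1.2606e+02  5.7600e+00 -5.0000e-02 -1.1000e+00
 -3.0000e-02 -1.2000e+00  5.0000e-02] [6.  5.3 6.  5.7] clampy 4.44
```

arm_command:
  steps:
    - [0,-0.006,0,0]
    - [0,-0.012,0,0]

```text
time: 18.9
eef_pos: [490.4, -23.4, 126.1]
tcp_rot: [0.004, 0.695, 0.719, 0.003]
wrist_force: [5.9, 0.5, -1.0]
finger_gap: 19.7
gripper_force: 30.0
```

```bash
python3 smp.py
```

```text
19.1 [ 4.9000e+02 -2.3410e+01  1.2615e+02  5.8700e+00  7.0000e-02 -5.4000e-01
 -1.3000e-01 -1.1800e+00 -0.0000e+00] [6.4 5.6 5.5 6. ] clampy 7.39
```

arm_command:
  steps:
    - [0,-0.005,0,0]
    - [0,-0.01,0,0]

```text
time: 19.3
eef_pos: [487.8, -23.5, 126.2]
tcp_rot: [0.004, 0.695, 0.719, 0.002]
wrist_force: [5.7, -0.5, -0.9]
finger_gap: 20.1
gripper_force: 30.0
```

```bash
python3 smp.py
```

```text
19.5 [ 4.8739e+02 -2.3500e+01  1.2618e+02  5.3200e+00 -3.0000e-01 -7.0000e-02
 -1.0000e-01 -1.1200e+00  3.0000e-02] [4.8 5.7 5.7 5.1] clampy 10.0
```

arm_command:
  steps:
    - [0,-0.004,0,0]
    - [0,-0.008,0,0]

```text
time: 19.7
eef_pos: [485.6, -23.6, 126.2]
tcp_rot: [0.004, 0.695, 0.719, 0.002]
wrist_force: [5.3, 0.2, -0.8]
finger_gap: 20.1
gripper_force: 30.0
```

```bash
python3 smp.py
```

```text
19.9 [ 4.8527e+02 -2.3550e+01  1.2618e+02  5.0400e+00 -9.0000e-02  8.0000e-01
 -1.1000e-01 -1.0700e+00  3.0000e-02] [4.4 5.8 5.6 4.4] clampy 12.14
```

arm_command:
  steps:
    - [0,-0.004,0,0]
    - [0,-0.008,0,0]

```text
time: 20.1
eef_pos: [483.4, -23.6, 126.2]
tcp_rot: [0.004, 0.695, 0.719, 0.002]
wrist_force: [6.0, -0.2, 1.1]
finger_gap: 20.1
gripper_force: 30.0
```

```bash
python3 smp.py
```

```text
20.3 [ 4.8292e+02 -2.3570e+01  1.2613e+02  5.1200e+00 -2.9000e-01  8.2000e-01
 -1.4000e-01 -1.0800e+00  2.0000e-02] [4.9 5.  5.5 5.1] clampy 14.52
```

arm_command:
  steps:
    - [0,0.012,0,0]
    - [0,0.02,-0.02,0]
    - [0,0.02,-0.056,0]
    - [0,0.02,-0.056,0]
    - [0,0.06,-0.056,0]
    - [0,0.103,-0.056,0]
    - [0,0.103,-0.056,0]
    - [0,0.103,-0.056,0]
    - [0,0.103,-0.03,0]
    - [0,0.103,-0.01,0]
    - [0,0.103,0,0]
    - [0,0.103,0,0]

```text
time: 21.5
eef_pos: [504.9, -21.6, 124.4]
tcp_rot: [-0.001, 0.695, 0.719, -0.0]
wrist_force: [0.1, -0.0, -0.6]
finger_gap: 19.6
gripper_force: 30.0
```

```bash
python3 smp.py
```

```text
21.7 [ 5.0542e+02 -2.1740e+01  1.2494e+02 -2.3000e-01  5.0000e-02 -6.4000e-01
 -8.0000e-02  5.0000e-02  0.0000e+00] [-0.4 -0.  -0.2 -0.3] clampy -8.23
```

arm_command:
  steps:
    - [0,-0.008,0,0]
    - [0,-0.016,0,0]
    - [0,-0.022,0,0]
    - [0,-0.028,0,0]

```text
time: 22.1
eef_pos: [501.1, -22.2, 125.6]
tcp_rot: [0.003, 0.695, 0.719, 0.002]
wrist_force: [6.3, 2.5, -2.6]
finger_gap: 19.8
gripper_force: 30.0
```

```bash
python3 smp.py
```

```text
22.3 [ 5.0095e+02 -2.2220e+01  1.2561e+02  5.2900e+00  1.4500e+00 -2.4300e+00
  2.6000e-01 -1.0900e+00 -0.0000e+00] [5.5 5.  5.3 5.4] clampy -3.59
```

arm_command:
  steps:
    - [0,-0.006,0,0]
    - [0,-0.012,0,0]

```text
time: 22.5
eef_pos: [498.7, -22.4, 125.7]
tcp_rot: [0.003, 0.695, 0.719, 0.002]
wrist_force: [7.0, 1.3, -3.7]
finger_gap: 19.3
gripper_force: 30.0
```

```bash
python3 smp.py
```

```text
22.7 [ 4.9846e+02 -2.2400e+01  1.2572e+02  5.7500e+00  1.3500e+00 -2.5600e+00
  3.0000e-01 -1.2100e+00  2.0000e-02] [5.1 5.6 6.3 5.9] clampy -1.08
```

arm_command:
  steps:
    - [0,-0.006,0,0]
    - [0,-0.012,0,0]

```text
time: 22.9
eef_pos: [496.2, -22.8, 125.9]
tcp_rot: [0.004, 0.695, 0.719, 0.003]
wrist_force: [7.3, 1.9, -2.9]
finger_gap: 20.0
gripper_force: 30.0
```

```bash
python3 smp.py
```

```text
23.1 [ 4.9595e+02 -2.2850e+01  1.2589e+02  6.0000e+00  5.3000e-01 -1.5800e+00
  8.0000e-02 -1.2600e+00 -1.0000e-02] [6.2 5.9 5.9 6. ] clampy 1.45
```

arm_command:
  steps:
    - [0,-0.006,0,0]
    - [0,-0.012,0,0]

```text
time: 23.3
eef_pos: [493.6, -23.1, 126.0]
tcp_rot: [0.004, 0.695, 0.719, 0.003]
wrist_force: [6.4, 1.0, -1.6]
finger_gap: 20.1
gripper_force: 30.0
```

```bash
python3 smp.py
```

```text
23.5 [ 4.9336e+02 -2.3200e+01  1.2607e+02  6.0500e+00  5.4000e-01 -1.5300e+00
 -2.0000e-02 -1.3100e+00  2.0000e-02] [6.2 6.  6.  5.9] clampy 4.01
```

arm_command:
  steps:
    - [0,-0.006,0,0]
    - [0,-0.012,0,0]

```text
time: 23.7
eef_pos: [491.1, -23.4, 126.2]
tcp_rot: [0.005, 0.695, 0.719, 0.003]
wrist_force: [7.8, 1.1, -1.5]
finger_gap: 20.0
gripper_force: 30.0
```

```bash
python3 smp.py 6
```

```text
24.0 [ 4.9083e+02 -2.3480e+01  1.2626e+02  6.2400e+00  4.0000e-02 -7.2000e-01
 -3.0000e-02 -1.3600e+00  3.0000e-02] [6.5 6.8 6.1 6.4 5.5 6.2] clampy 6.57
```

Force is now about 15% above the free stroke at the same phase, so the bar is in contact at roughly 5 N. I continue carefully.

arm_command:
  steps:
    - [0,-0.005,0,0]
    - [0,-0.01,0,0]

```text
time: 24.2
eef_pos: [488.9, -23.7, 126.4]
tcp_rot: [0.005, 0.695, 0.719, 0.003]
wrist_force: [7.1, 0.5, -0.7]
finger_gap: 19.6
gripper_force: 30.0
```

```bash
python3 smp.py
```

```text
24.4 [ 4.8864e+02 -2.3680e+01  1.2639e+02  6.7100e+00 -5.6000e-01 -0.0000e+00
 -4.0000e-02 -1.3800e+00  2.0000e-02] [6.3 6.9 6.6 7.1] clampy 8.79
```

arm_command:
  steps:
    - [0,-0.005,0,0]
    - [0,-0.01,0,0]

```text
time: 24.6
eef_pos: [486.7, -23.8, 126.5]
tcp_rot: [0.005, 0.695, 0.719, 0.003]
wrist_force: [7.0, 0.8, -0.2]
finger_gap: 19.5
gripper_force: 30.0
```

```bash
python3 smp.py
```

```text
24.8 [ 4.8629e+02 -2.3830e+01  1.2649e+02  7.1300e+00 -2.2000e-01  7.4000e-01
 -7.0000e-02 -1.4200e+00  2.0000e-02] [6.8 6.7 7.1 8. ] clampy 11.13
```

arm_command:
  steps:
    - [0,-0.005,0,0]
    - [0,-0.01,0,0]
    - [0,-0.014,0,0]

```text
time: 25.1
eef_pos: [483.1, -24.0, 126.6]
tcp_rot: [0.005, 0.695, 0.719, 0.003]
wrist_force: [6.8, 0.5, 0.2]
finger_gap: 20.0
gripper_force: 30.0
```

```bash
python3 smp.py 6
```

```text
25.4 [ 4.8281e+02 -2.3990e+01  1.2657e+02  6.5000e+00 -6.0000e-02  1.2000e+00
 -8.0000e-02 -1.3700e+00  0.0000e+00] [6.8 6.8 6.3 6.6 6.7 5.9] clampy 14.61
```

Estimates combine to about 12 N now. Re-index and add roughly 5° with the next tooth.

arm_command:
  steps:
    - [0,0.014,0,0]
    - [0,0.026,-0.02,0]
    - [0,0.026,-0.056,0]
    - [0,0.026,-0.056,0]
    - [0,0.07,-0.056,0]
    - [0,0.11,-0.056,0]
    - [0,0.11,-0.056,0]
    - [0,0.11,-0.056,0]
    - [0,0.11,-0.03,0]
    - [0,0.11,-0.01,0]
    - [0,0.11,0,0]
    - [0,0.11,0,0]

```text
time: 26.6
eef_pos: [504.9, -21.6, 124.4]
tcp_rot: [-0.001, 0.695, 0.719, -0.0]
wrist_force: [0.1, 0.1, -1.3]
finger_gap: 19.6
gripper_force: 30.0
```

```bash
python3 smp.py
```

```text
26.8 [ 5.0543e+02 -2.1750e+01  1.2493e+02  1.3000e-01  3.3000e-01 -7.1000e-01
 -1.0000e-01  2.0000e-02 -0.0000e+00] [-0.1  0.6  1.1 -1.1] clampy -8.2
```

arm_command:
  steps:
    - [0,-0.006,0,0]
    - [0,-0.012,0,0]
    - [0,-0.016,0,0]

```text
time: 27.1
eef_pos: [503.4, -22.1, 125.4]
tcp_rot: [0.002, 0.695, 0.719, 0.002]
wrist_force: [5.4, 0.8, -3.8]
finger_gap: 19.7
gripper_force: 30.0
```

```bash
python3 smp.py
```

```text
27.3 [ 5.0338e+02 -2.2100e+01  1.2544e+02  4.7100e+00  1.3300e+00 -2.7300e+00
  1.7000e-01 -9.7000e-01  3.0000e-02] [4.2 5.1 4.5 5. ] clampy -5.98
```

arm_command:
  steps:
    - [0,-0.003,0,0]
    - [0,-0.006,0,0]

```text
time: 27.5
eef_pos: [502.4, -22.2, 125.5]
tcp_rot: [0.002, 0.695, 0.719, 0.002]
wrist_force: [6.7, 2.6, -3.3]
finger_gap: 19.5
gripper_force: 30.0
```

```bash
python3 smp.py
```

```text
27.7 [ 5.0233e+02 -2.2150e+01  1.2552e+02  6.2400e+00  1.9900e+00 -3.3000e+00
  2.7000e-01 -1.1700e+00 -0.0000e+00] [6.5 6.  6.4 6. ] clampy -4.92
```

arm_command:
  steps:
    - [0,-0.003,0,0]
    - [0,-0.006,0,0]

```text
time: 27.9
eef_pos: [501.6, -22.2, 125.6]
tcp_rot: [0.003, 0.695, 0.719, 0.002]
wrist_force: [7.4, 2.5, -3.5]
finger_gap: 20.0
gripper_force: 30.0
```

```bash
python3 smp.py 6
```

```text
28.2 [ 5.016e+02 -2.220e+01  1.256e+02  6.870e+00  2.160e+00 -3.740e+00
  4.300e-01 -1.450e+00  4.000e-02] [6.5 7.3 6.9 6.3 7.2 6.9] clampy -4.22
```

arm_command:
  steps:
    - [0,-0.003,0,0]
    - [0,-0.005,0,0]

```text
time: 28.4
eef_pos: [500.9, -22.2, 125.6]
tcp_rot: [0.003, 0.695, 0.719, 0.003]
wrist_force: [7.9, 2.7, -4.1]
finger_gap: 20.2
gripper_force: 30.0
```

```bash
python3 smp.py 6
```

```text
28.7 [ 5.0091e+02 -2.2250e+01  1.2567e+02  7.3800e+00  2.8200e+00 -4.2600e+00
  4.8000e-01 -1.6400e+00  1.0000e-02] [7.4 7.  7.1 7.3 7.4 8.1] clampy -3.53
```

All three measures, compared with the free stroke at the same phase, give about 14–16 N, which is right. Retreat, lift and return the key.

arm_command:
  steps:
    - [0,0.012,0,0]
    - [0,0.024,0,0]
    - [0,0.03,0,0]
    - [0,0.03,-0.05,0]
    - [0,0.03,-0.12,0]
    - [0,0.03,-0.22,0]
    - [0,0.03,-0.32,0]
    - [0,0.03,-0.38,0]
    - [0,0.03,-0.38,0]

```text
time: 29.6
eef_pos: [504.9, -21.9, 221.6]
tcp_rot: [0.001, 0.695, 0.719, 0.0]
wrist_force: [-0.1, -0.6, -0.4]
finger_gap: 20.0
gripper_force: 30.0
```

arm_command:
  steps:
    - [-0.1,0.036,0,-0.1]
    - [-0.25,0.036,0,-0.2]
    - [-0.4,0.036,0,-0.3]
    - [-0.5,0.036,0,-0.4]
    - [-0.558,0.036,0,-0.5]
    - [-0.558,0.036,0,-0.5]
    - [-0.558,0.036,0,-0.5]

```text
time: 30.3
eef_pos: [517.1, -160.9, 218.4]
tcp_rot: [-0.002, 0.367, 0.93, 0.0]
wrist_force: [-0.3, -0.3, -0.5]
finger_gap: 20.0
gripper_force: 30.0
```

arm_command:
  steps:
    - [-0.1,-0.09,0,-0.09]
    - [-0.2,-0.18,0,-0.18]
    - [-0.3,-0.27,0,-0.27]
    - [-0.37,-0.33,0,-0.36]
    - [-0.419,-0.369,0,-0.45]
    - [-0.419,-0.369,0,-0.531]
    - [-0.419,-0.369,0,-0.531]
    - [-0.419,-0.369,0,-0.531]
    - [-0.419,-0.369,0,-0.531]
    - [-0.419,-0.369,0,-0.531]

```text
time: 31.3
eef_pos: [532.2, -299.1, 219.9]
tcp_rot: [-0.0, -0.041, 0.999, 0.0]
wrist_force: [0.7, 0.3, -1.0]
finger_gap: 19.8
gripper_force: 30.0
```

```bash
cat > hold.py <<'E'
from h import *
s=get_state();T=M(s['tcp_rot']);p=np.array(s['eef_pos']);d=T.T@(np.array([532.6,-299.7,p[2]])-p)
print(p,s['wrist_force'].round(1),np.degrees(np.arctan2(T[1,0],T[0,0]))%360,(d/250).round(4))
E
python3 smp.py 4; python3 hold.py
```

```text
31.5 [ 5.3230e+02 -2.9940e+02  2.2012e+02  2.2000e-01  1.5000e-01 -4.2000e-01
  4.0000e-02  1.0000e-02 -1.0000e-02] [-0.   0.7  0.1  0.2] clampy -34.93
[ 532.33363078 -299.57349675  220.16593898] [0.2 0.1 0.1] 184.76668534110726 [-0.001  -0.0006  0.    ]
```

arm_command:
  steps:
    - [0,0,0.15,0]
    - [0,0,0.3,0]
    - [0,0,0.4,0]
    - [0,0,0.44,0]
    - [0,0,0.44,0]
    - [0,0,0.44,0]

```text
time: 32.1
eef_pos: [533.0, -300.4, 111.1]
tcp_rot: [0.001, -0.042, 0.999, -0.001]
wrist_force: [-0.3, 0.3, 0.4]
finger_gap: 20.0
gripper_force: 30.0
```

arm_command:
  steps:
    - [-0.001,-0.001,0.02,0]
    - [-0.001,-0.001,0.04,0]
    - [-0.001,-0.001,0.06,0]
    - [-0.001,-0.001,0.06,0]

```text
time: 32.5
eef_pos: [532.1, -299.7, 94.5]
tcp_rot: [-0.0, -0.042, 0.999, 0.0]
wrist_force: [-0.6, 0.4, -0.3]
finger_gap: 20.1
gripper_force: 30.0
```

arm_command:
  steps:
    - [0,0,0.025,0]
    - [0,0,0.05,0]
    - [0,0,0.075,0]
    - [0,0,0.075,0]
    - [0,0,0.075,0]

```text
time: 33.0
eef_pos: [532.4, -299.9, 75.9]
tcp_rot: [-0.0, -0.042, 0.999, 0.0]
wrist_force: [0.3, -0.4, -0.5]
finger_gap: 19.5
gripper_force: 30.0
```

```bash
python3 smp.py; python3 hold.py
```

```text
33.2 [ 5.3267e+02 -3.0012e+02  7.6410e+01  7.6000e-01  1.0000e-01 -6.3000e-01
  3.0000e-02  2.0000e-02 -1.0000e-02] [0.6 1.6 0.4 0.5] clampy -35.31
[ 532.7092278  -300.14444133   76.55195732] [ 0.5 -0.1 -0.2] 184.7784605685482 [ 0.0003  0.0018 -0.    ]
```

arm_command:
  steps:
    - [0,0,0.01,0]
    - [0,0,0.02,0]
    - [0,0,0.02,0]

```text
time: 33.5
eef_pos: [532.3, -299.8, 70.9]
tcp_rot: [-0.0, -0.042, 0.999, 0.0]
wrist_force: [-0.4, 0.5, -0.6]
finger_gap: 20.0
gripper_force: 30.0
```

arm_command:
  steps:
    - [0,0,0.006,0]
    - [0,0,0.01,0]
    - [0,0,0.01,0]

```text
time: 33.8
eef_pos: [532.6, -300.0, 69.8]
tcp_rot: [0.0, -0.042, 0.999, -0.0]
wrist_force: [-2.3, 0.6, 5.2]
finger_gap: 19.6
gripper_force: 30.0
```

Seated at z of about 70, as at pick-up. Release, open, and rise clear.

arm_command:
  steps:
    - [0,0,0,0]
    - [0,0,0,0]
    - [0,0,0,0]
    - [0,0,0,0]
    - [0,0,0,0]
  hand: 0.4

```text
time: 34.3
eef_pos: [532.5, -300.0, 68.6]
tcp_rot: [-0.0, -0.042, 0.999, 0.0]
wrist_force: [0.8, -0.4, 0.1]
finger_gap: 49.0
gripper_force: 0.0
```

arm_command:
  steps:
    - [0,0,-0.06,0]
    - [0,0,-0.16,0]
    - [0,0,-0.3,0]
    - [0,0,-0.45,0]
    - [0,0,-0.6,0]
    - [0,0,-0.6,0]
    - [0,0,-0.6,0]

```text
time: 35.0
eef_pos: [533.0, -300.3, 220.9]
tcp_rot: [0.001, -0.042, 0.999, -0.001]
wrist_force: [-0.1, 0.4, -1.0]
finger_gap: 52.2
gripper_force: 0.0
```

```bash
python3 -c "
from h import *
a=cv2.imread('pics/raw_w2.png').astype(int)
s=get_state();print(s['time'],s['eef_pos'],s['wrist_force'],s['finger_gap'])
im=get_image('scene')[:,:,::-1].astype(int); c=get_calibration('scene')
# red handle pixels: compare with the first scene picture (1.5x saved, raw kept)
b=cv2.imread('pics/raw_scene0.png').astype(int)
for n,i in (('before',b),('after',im)):
    w=i[215:285,280:330]; m=(w[:,:,2]>90)&(w[:,:,1]<50)&(w[:,:,0]<50); y,x=np.nonzero(m); print(n,len(x),x.min()+280,x.max()+280,y.min()+215,y.max()+215)
"
```

```text
35.0 [ 532.95920781 -300.30081159  220.90814068] [-0.13530859  0.37284893 -1.01877229] 52.157365906027294
before 38 301 310 235 240
after 181 301 311 235 257
```

The key's top is at the same pixels as before (columns 301–311, top row 235), so it stands upright in the holder.

```bash
python3 -c "
from station import *
print(hand_in())"
```

```text
the job is handed in; nothing more can be done
None
```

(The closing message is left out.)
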